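# Hook the sample pots out and take a reading

## Task

Sample pots have slid out of reach under the clear bench guard: with the pull hook, draw every pot out from under the guard until it stands fully clear of it (never touch a pot with the gripper or arm while it is under the guard), and lay the hook back on its mat the way it lay. Stand each pot upright, centred on a pad of its own on the reader; once all are loaded, swing the sprung reading arm over them to its stop, hold it there a moment and let it return fully home. Finish with the pots still on their pads and leave the beaker, the wash bottle and the amber jar where they are.

Things in the scene. Friction and masses are not known exactly. Their poses are not given: they have to be found in the camera images.
- guard: fixed clear acrylic sheet 220 mm (x) by 470 mm (y), underside 140 mm, top 148 mm above the bench, open on all sides, on 14 mm steel posts at x = +-100, y = +-225 mm; origin on the bench under its centre, x axis level, away from the robot: front edge at x = -110 mm, pots are drawn out along -x. Pots start 65 to 95 mm behind the front edge, about 110 mm apart along y
- guard_front (a point): the middle of the guard's front edge, projected down on the bench
- pot0: sample pot: upright plain steel canister with a black screw cap, 60 mm diameter, 40 mm tall, about 0.16 kg; origin at the centre of its underside, z axis up. It stands on the bench under the clear guard at the start. May be absent (then None); two or three pots are present
- pot1: sample pot: upright plain steel canister with a black screw cap, 60 mm diameter, 40 mm tall, about 0.16 kg; origin at the centre of its underside, z axis up. It stands on the bench under the clear guard at the start. May be absent (then None); two or three pots are present
- pot2: sample pot: upright plain steel canister with a black screw cap, 60 mm diameter, 40 mm tall, about 0.16 kg; origin at the centre of its underside, z axis up. It stands on the bench under the clear guard at the start. May be absent (then None); two or three pots are present
- hook: pull hook, 0.18 kg, lying right way up: grey block handle 90 mm long (x), 24 wide (y), 54 tall; origin at the centre of the handle's underside, z up. A steel shaft 14 mm wide, 46 to 54 mm above the underside, runs along +x to the V blade (point hook_v). Shaft and blade top is at 54 mm: raised 45 to 80 mm, they pass over the pots and under the guard
- hook_v (a point): inner corner of the hook's steel V blade, 190 mm ahead of the hook's origin, at its underside level. The blade reaches 54 mm up, opens towards the handle, its wings end 36 mm to either side and 17 mm nearer the handle, its rear is 8 mm behind this point. It draws a pot by its back; the pot's centre then lies 33 mm nearer the handle than this point
- hook_mat: black rubber mat 290 by 110 mm, 1 mm thick, home of the hook, flat on the bench; origin at its centre, x axis along its length away from the robot. The hook is home when it lies lengthwise on the mat, blade away from the robot, its origin about 80 mm behind the mat's centre (at mat x = -80 mm, y = 0)
- reader: bench reader, fixed: a white bed 140 mm (x) by 380 mm (y, from -180 to +200 mm), 20 mm tall, with three dark round pads in a row along y (at y = +50, -30, -110 mm) and the post of the reading arm at y = +155 mm; origin under the bed on the bench, x axis pointing away from the robot
- pad0 (a point): centre, at bed level (20 mm above the bench), of one of the three round dark pads, 66 mm across, flush with the reader's flat white bed; pads are 80 mm apart in a row. pad0 is nearest the pivot of the reading arm (105 mm from it), then pad1 (185 mm), then pad2 (265 mm)
- pad1 (a point): centre, at bed level (20 mm above the bench), of one of the three round dark pads, 66 mm across, flush with the reader's flat white bed; pads are 80 mm apart in a row. pad0 is nearest the pivot of the reading arm (105 mm from it), then pad1 (185 mm), then pad2 (265 mm)
- pad2 (a point): centre, at bed level (20 mm above the bench), of one of the three round dark pads, 66 mm across, flush with the reader's flat white bed; pads are 80 mm apart in a row. pad0 is nearest the pivot of the reading arm (105 mm from it), then pad1 (185 mm), then pad2 (265 mm)
- pivot (a point): vertical axis of the reading arm, 85 mm above the bench (the underside of the arm)
- reading_arm (a joint): angle of the sprung arm about the vertical pivot, rad: 0 parked (towards the robot, clear of the pads), 1.0 at its stop straight over the row of pads; grows counter-clockwise from above. A spring (2 to 5 N at the handle, damped) returns it in about 2 s when let go. The arm is a white bar 30 mm wide, 85 to 110 mm above the bench, ends 305 mm from the pivot, passes 25 mm above the pots
- reader_peg (a point): middle of the arm's handle: an upright black round peg, 20 mm diameter, 110 to 175 mm above the bench, 290 mm from the pivot; this point is 145 mm above the bench and moves with the arm
- beaker: bystander: glass beaker 72 mm wide, 90 mm tall; leave alone
- wash_bottle: bystander: white bottle 60 mm wide, 170 mm tall; leave alone
- reagent_jar: bystander: amber jar 70 mm wide, 100 mm tall; leave alone
Mind the look-alikes: they are no part of the job. What is shaped like the hook but green is not meant.

How it is judged (in metres and radians):
On the way, in this order (a step that is already met when the one before it is completed fails the run):
1. every pot stands fully out from under the guard (x of each of pot0, pot1, pot2 in the frame of guard_front below -0.028 m), for 0.2 s.
2. every pot stands upright on a pad of the reader, the reading arm not yet at its stop ((horizontal distance between pot0 and pad0 below 0.015 m or horizontal distance between pot0 and pad1 below 0.015 m or horizontal distance between pot0 and pad2 below 0.015 m) and height (world z) of pot0 between 0.015 and 0.03 m and angle between each of pot0, pot1, pot2's own z axis and vertical below 0.1 rad and (horizontal distance between pot1 and pad0 below 0.015 m or horizontal distance between pot1 and pad1 below 0.015 m or horizontal distance between pot1 and pad2 below 0.015 m) and height (world z) of pot1 between 0.015 and 0.03 m and (horizontal distance between pot2 and pad0 below 0.015 m or horizontal distance between pot2 and pad1 below 0.015 m or horizontal distance between pot2 and pad2 below 0.015 m) and height (world z) of pot2 between 0.015 and 0.03 m and value of joint reading_arm below 0.9 rad), for 0.2 s.
3. the reading arm is at its stop with every pot on its pad ((horizontal distance between pot0 and pad0 below 0.015 m or horizontal distance between pot0 and pad1 below 0.015 m or horizontal distance between pot0 and pad2 below 0.015 m) and height (world z) of pot0 between 0.015 and 0.03 m and angle between each of pot0, pot1, pot2's own z axis and vertical below 0.1 rad and (horizontal distance between pot1 and pad0 below 0.015 m or horizontal distance between pot1 and pad1 below 0.015 m or horizontal distance between pot1 and pad2 below 0.015 m) and height (world z) of pot1 between 0.015 and 0.03 m and (horizontal distance between pot2 and pad0 below 0.015 m or horizontal distance between pot2 and pad1 below 0.015 m or horizontal distance between pot2 and pad2 below 0.015 m) and height (world z) of pot2 between 0.015 and 0.03 m and value of joint reading_arm above 0.95 rad), for 0.2 s.
4. the reading arm is back home (value of joint reading_arm below 0.05 rad), for 0.2 s.
At the end, for the whole second after the job is handed in: Every present pot stands upright (within 0.1 rad) on a pad of its own, centre within 15 mm of the pad's centre; the reading arm is back home (below 0.05 rad); the hook lies flat lengthwise on its mat (origin within 45 mm of its home, within 0.35 rad of the mat's length); all at rest ((horizontal distance between pot0 and pad0 below 0.015 m or horizontal distance between pot0 and pad1 below 0.015 m or horizontal distance between pot0 and pad2 below 0.015 m) and height (world z) of pot0 between 0.015 and 0.03 m and angle between each of pot0, pot1, pot2, hook's own z axis and vertical below 0.1 rad and (horizontal distance between pot1 and pad0 below 0.015 m or horizontal distance between pot1 and pad1 below 0.015 m or horizontal distance between pot1 and pad2 below 0.015 m) and height (world z) of pot1 between 0.015 and 0.03 m and (horizontal distance between pot2 and pad0 below 0.015 m or horizontal distance between pot2 and pad1 below 0.015 m or horizontal distance between pot2 and pad2 below 0.015 m) and height (world z) of pot2 between 0.015 and 0.03 m and value of joint reading_arm below 0.05 rad and linear speed of each of pot0, pot1, pot2, hook below 0.02 m/s and x of hook in the frame of hook_mat between -0.125 and -0.035 m and y of hook in the frame of hook_mat between -0.045 and 0.045 m and height (world z) of hook below 0.012 m and angle between the x axis of hook and the x axis of hook_mat, either way round below 0.35 rad); the robot touches nothing.
It fails at once if the gripper or arm touches a pot that is still under the guard (((contact force between pot0 and the fingers above 0.5 N or contact force between pot0 and the arm above 0.5 N) and x of pot0 in the frame of guard_front between 0 and 0.22 m and y of pot0 in the frame of guard_front between -0.235 and 0.235 m and height (world z) of pot0 below 0.1 m) or ((contact force between pot1 and the fingers above 0.5 N or contact force between pot1 and the arm above 0.5 N) and x of pot1 in the frame of guard_front between 0 and 0.22 m and y of pot1 in the frame of guard_front between -0.235 and 0.235 m and height (world z) of pot1 below 0.1 m) or ((contact force between pot2 and the fingers above 0.5 N or contact force between pot2 and the arm above 0.5 N) and x of pot2 in the frame of guard_front between 0 and 0.22 m and y of pot2 in the frame of guard_front between -0.235 and 0.235 m and height (world z) of pot2 below 0.1 m)).
It fails at once if a bystander is moved more than 30 mm or tipped (distance of any of beaker, wash_bottle, reagent_jar from where it was at the start of the episode above 0.03 m or angle between any of beaker, wash_bottle, reagent_jar's own z axis and vertical above 0.4 rad).
Of pot0, pot1, pot2 only 2 to 3 are there at a start; the rules pass over those that are not, and their reading is None.
At some moment in a run one of pot0, pot1, pot2 may be knocked a few centimetres aside while the robot is not near it.
It also fails if it takes over 210 s, if anything falls off the work surface, if the arm or the gripper's body presses on something with over 40 N, if the wrist force passes 120 N, or if a joint passes its speed limit or range.

## Robot

A 6-joint arm with a two-finger parallel gripper is mounted at the origin on the work surface. World frame = base frame: x ahead of the robot, y to its left, z up, the work surface at z = 0. Lengths are in mm, angles in degrees, forces in N, time in s.
With the tool pointing down it reaches from about 300 to 850 mm from the base axis. Payload 4.2 kg.
Tool frame: the origin (TCP) lies midway between the tips of the shut fingers; the grasp point (between the pads) lies 19 mm behind it (env.grip_depth is the distance from the TCP to the grasp point, in mm); z points along the fingers, y is the line along which they close (so a half turn about z gives the same grasp; the last joint's range is limited). The gripper opens to 91 mm and grips with 3 to 60 N. Pads are 32 mm wide; open, the fingers measure 118 mm over their backs; the gripper's body (76 mm by 178 mm) begins 60 mm behind the grasp point.
Start: joints at [70.474, 18.312, 89.639, -0, 72.044, -1.146], TCP at [181.315, 545.681, 213.976] pointing down, gripper open.
Joint ranges: [-177.97, 177.97], [-48.28, 115.42], [12.27, 149.76], [-77.06, 257.06], [2.81, 150.46], [-146.56, 146.56]. Speed limits (degrees/s): [147.25, 147.25, 180, 180, 180, 180].

## Interface

Orientations are given as [roll, pitch, yaw] about the fixed x, y, z axes, in that order (R = Rz(yaw) Ry(pitch) Rx(roll)).
In Python, from workcell import env, eyes gives the robot as it stands.
- The arm moves only by the tool send_rows, never from a script. Its argument "motion" is a list of rows, each a list of 7 numbers: the shift along the world's x, y, z normalised to -1 to 1, where 1 is 0.5 m, then the turn, a rotation vector about the world's x, y, z normalised to -1 to 1, where 1 is 60 degrees, then the opening, from -1 (shut) to 1 (fully open). A call has 1 to 20 rows; each row is the pose to reach, as a shift and turn from the pose commanded when the call began; what a row does not reach only later rows make up. A row lasts 1/8 s, in which the tool goes at most 62.5 mm and 10.7 degrees, less where a joint would pass 70% of its speed; a pose out of reach is approached as far as the arm can. A call with a number of a shift or a turn outside -1 to 1 is refused whole. A call with a gripper value outside its range is refused whole. The fingers move at their own pace and stop on an object; "squeeze" is the grip in N (left out, the last holds). Time passes only in rows, so rows that repeat a pose let the fingers close. It gives the time, the measured TCP pose, the force, the opening and the grip force at its end, in the units of the state.
- env.state(): the state, without advancing time (a new reading comes with each control period).
- eyes.grab_frame(name): name is "scene" or "side" or "wrist"; returns a dict with "pixels" (384x512x3 uint8, red, green, blue), "depth" (384x512 float32, mm along the optical axis (not along the pixel's ray), 0 where there is no reading), "fx", "fy", "cx", "cy" (pixels), "R" (3x3) and "t" (3): a world point X has camera coordinates R X + t; the wrist camera has in their place "T_tool_cam" (4x4, takes a point from camera to tool coordinates, whose origin is the TCP and whose axes are the flange's). Camera axes: x right, y down, z forward; pixel columns grow to the right and rows downward; lengths in mm; the calibration is good to about 2 mm. A picture is of the moment at which its call begins: read the wrist's pose just before it.
- env.job_done(): hands the job in; it is judged then, once.
The state is a dict: "time_s": time; "qpos": joint angles; "qvel": joint speeds; "effort": joint torques, N m; "ee_pos": TCP position; "ee_rot": TCP orientation; "force": force on the tool from outside, world axes, zero at the start; "torque": the same for the moment, N m; "gripper_width": finger opening in mm; "gripper_force": force on a finger pad.
Only numpy, scipy, OpenCV 4.12 (cv2) and the standard library are available. Lean on these libraries where they do the work, as an engineer would, in place of code of your own. Each camera call takes 0.05 s, during which the arm holds its last target. There are 200 camera calls.

## Working session

There is one attempt and no reset: what is moved stays moved. The work goes in short steps, Python scripts to look and compute and a tool call to move; the robot and the scene stay as the last step left them, time stands still between calls to the robot, and variables do not carry over. Pictures are saved under pics/ and viewed, at most 15 in all, crops included, and the job is handed in when it is done.

Besides the shell and the picture viewer there is one more tool, called after "Call:" by a JSON object that holds its "name" and its "arguments", one argument or row to a line. send_rows: Moves the arm, as the interface text tells. Its arguments: {"type":"object","properties":{"motion":{"type":"array"},"squeeze":{"type":"number"}},"required":["motion"]}

```bash
mkdir -p pics; cat > h.py <<'E'
import numpy as np, cv2
from workcell import env, eyes
from scipy.spatial.transform import Rotation as Ro
def grab(n, save=None):
    s=env.state(); f=eyes.grab_frame(n)
    if n=='wrist':
        T=np.eye(4); T[:3,:3]=Ro.from_euler('xyz',s['ee_rot'],degrees=True).as_matrix(); T[:3,3]=s['ee_pos']
        f['W']=T@f['T_tool_cam']
    else:
        W=np.eye(4); W[:3,:3]=f['R'].T; W[:3,3]=-f['R'].T@f['t']; f['W']=W
    if save: cv2.imwrite('pics/'+save,cv2.resize(f['pixels'][:,:,::-1],None,fx=1.5,fy=1.5,interpolation=cv2.INTER_CUBIC)); np.save('pics/'+save[:-4]+'.npy',f,allow_pickle=True)
    return f
def load(n): return np.load('pics/'+n+'.npy',allow_pickle=True).item()
def ray(f,u,v,z):  # pixel of original -> world on plane z
    d=f['W'][:3,:3]@np.array([(u-f['cx'])/f['fx'],(v-f['cy'])/f['fy'],1]); o=f['W'][:3,3]
    return o+d*(z-o[2])/d[2]
def cloud(f):
    h,w=f['depth'].shape; u,v=np.meshgrid(np.arange(w),np.arange(h)); D=f['depth']
    P=np.stack([(u-f['cx'])/f['fx']*D,(v-f['cy'])/f['fy']*D,D],-1)
    return P@f['W'][:3,:3].T+f['W'][:3,3]
E
python3 - <<'E'
from h import *
grab('scene','s0.png');grab('side','d0.png');print(env.state())
E
```

```text
{'time_s': 0.1, 'qpos': array([ 7.04749234e+01,  1.83479493e+01,  8.96985914e+01, -9.22393918e-04,
        7.20438731e+01, -1.14581671e+00]), 'qvel': array([-0.00378589, -0.03236962, -0.27000321, -0.16154721,  0.02937712,
        0.0582501 ]), 'effort': array([-7.92613173e-04, -4.13340425e+01, -2.32510775e+01,  7.28317047e-02,
        4.22794861e-02, -6.40171947e-05]), 'ee_pos': array([181.15522832, 545.24906672, 213.21023037]), 'ee_rot': array([-1.79909587e+02, -9.31155899e-04,  1.61621024e+02]), 'force': array([-0.09345597,  0.216148  ,  0.63305134]), 'torque': array([ 0.04259116, -0.01699698,  0.01006005]), 'gripper_force': 0.0, 'gripper_width': 91.25459793398522}
```

View pics/s0.png

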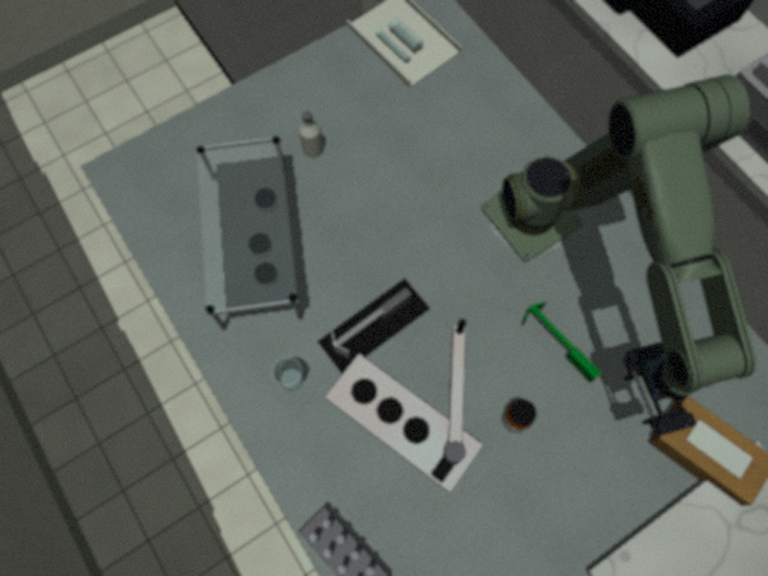

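View pics/d0.png

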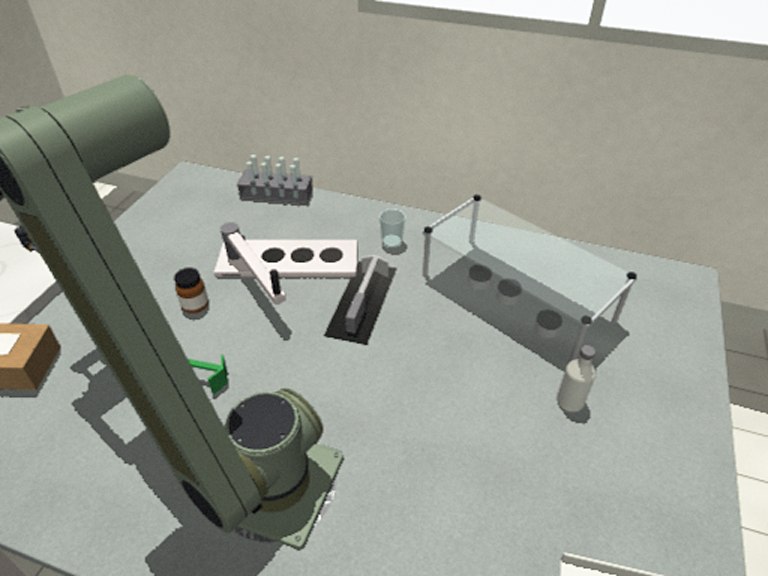

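Both views show three pots under the guard. In the scene view they are at (265,198), (260,243) and (266,272), with the pads at (364,391), (390,410) and (416,430). The hook lies on its mat, blade at (340,345). The green hook at (560,340) is the decoy.

```bash
python3 - <<'E'
from h import *
s=load('s0');d=load('d0')
def p(n,f,pts,z):
    for q in pts: print(n,q,ray(f,q[0]/1.5,q[1]/1.5,z).round())
p('pot S',s,[(265,197),(260,242),(266,272)],40)
p('pot D',d,[(480,272),(509,287),(549,319)],40)
p('post S',s,[(277,140),(294,298),(200,150),(210,310)],148)
p('post D',d,[(586,321),(428,230),(632,276),(477,198)],148)
p('pads S',s,[(364,391),(390,410),(416,430)],20)
p('pads D',d,[(331,255),(302,255),(273,255)],20)
p('pivot S',s,[(456,450)],115);p('peg S',s,[(462,323)],175);p('pegD',d,[(275,272)],175)
p('mat S',s,[(405,280),(429,308),(319,342)],1)
p('mat D',d,[(327,336),(368,343),(396,264)],1)
p('hook S handle end,blade',s,[(410,294),(383,312),(342,345)],54)
p('hook D',d,[(351,328),(362,283)],54)
p('jar,beaker,bottle',s,[(520,413),(290,372),(311,140)],80)
f=d;C=cloud(f)
for q in [(355,310),(365,285),(375,268),(586,321),(302,255),(275,272),(232,230),(509,287)]: print(q,C[int(q[1]/1.5),int(q[0]/1.5)].round())
E
```

```text
pot S (265, 197) [ 589. -438.   40.]
pot S (260, 242) [ 669. -328.   40.]
pot S (266, 272) [ 699. -244.   40.]
pot D (480, 272) [ 699. -248.   40.]
pot D (509, 287) [ 667. -330.   40.]
pot D (549, 319) [ 586. -441.   40.]
post S (277, 140) [ 491. -507.  148.]
post S (294, 298) [684. -99. 148.]
post S (200, 150) [ 676. -594.  148.]
post S (210, 310) [ 868. -186.  148.]
post D (586, 321) [ 494. -511.  148.]
post D (428, 230) [ 689. -104.  148.]
post D (632, 276) [ 678. -598.  148.]
post D (477, 198) [ 870. -190.  148.]
pads S (364, 391) [656. 160.  20.]
pads S (390, 410) [628. 236.  20.]
pads S (416, 430) [603. 311.  20.]
pads D (331, 255) [655. 156.  20.]
pads D (302, 255) [629. 231.  20.]
pads D (273, 255) [602. 307.  20.]
pivot S (456, 450) [564. 409. 115.]
peg S (462, 323) [391. 183. 175.]
pegD (275, 272) [389. 173. 175.]
mat S (405, 280) [398. -34.   1.]
mat S (429, 308) [390.  67.   1.]
mat S (319, 342) [681. -15.   1.]
mat D (327, 336) [390.  56.   1.]
mat D (368, 343) [402. -45.   1.]
mat D (396, 264) [700. -18.   1.]
hook S handle end,blade (410, 294) [422.  22.  54.]
hook S handle end,blade (383, 312) [507.  24.  54.]
hook S handle end,blade (342, 345) [641.  39.  54.]
hook D (351, 328) [388.  -8.  54.]
hook D (362, 283) [542.  22.  54.]
jar,beaker,bottle (520, 413) [382. 421.  80.]
jar,beaker,bottle (290, 372) [785.  33.  80.]
jar,beaker,bottle (311, 140) [ 399. -498.   80.]
(355, 310) [451.   8.  52.]
(365, 285) [534.  12.  58.]
(375, 268) [658.  28.  11.]
(586, 321) [ 488. -508.  153.]
(302, 255) [625. 231.  23.]
(275, 272) [387. 174. 177.]
(232, 230) [561. 397. 115.]
(509, 287) [ 665. -329.   43.]
```

Call:
{"name": "send_rows", "arguments": {
  "motion": [
    [0,0,0.2,0,0,0,1],
    [0,0,0.232,0,0,0,1],
    [0.52,-1,0.232,0,0,0.38,1],
    [0.52,-1,0.232,0,0,0.38,1],
    [0.52,-1,0.232,0,0,0.38,1],
    [0.52,-1,0.232,0,0,0.38,1],
    [0.52,-1,0.232,0,0,0.38,1],
    [0.52,-1,0.232,0,0,0.38,1],
    [0.52,-1,0.232,0,0,0.38,1],
    [0.52,-1,0.232,0,0,0.38,1],
    [0.52,-1,0.232,0,0,0.38,1],
    [0.52,-1,0.232,0,0,0.38,1],
    [0.52,-1,0.232,0,0,0.38,1],
    [0.52,-1,0.232,0,0,0.38,1],
    [0.52,-1,0.232,0,0,0.38,1]
  ]
}}

```text
time_s: 1.98
ee_pos: [440.8, 46.9, 330.1]
ee_rot: [180.0, 0.0, -175.4]
force: [0.0, -0.4, 0.2]
gripper_width: 91.1
gripper_force: 0.0
```

```bash
python3 - <<'E'
from h import *
f=grab('wrist','w1.png');print(f['T_tool_cam'].round(2));s=env.state();print(s['ee_pos'],s['ee_rot'],s['qpos'],s['force'])
E
```

```text
[[   0.     -0.96   -0.3    84.94]
 [   1.      0.     -0.      0.78]
 [   0.     -0.3     0.96 -170.97]
 [   0.      0.      0.      1.  ]]
[440.90363425  46.79226355 330.11142392] [ 1.79989419e+02  1.30747244e-02 -1.75448856e+02] [ 4.56374999e+00  2.96041941e+00  9.26069455e+01  1.06279938e-02
  8.44195581e+01 -8.99884271e+01] [-0.30127454  0.38476413  0.14119803]
```

View pics/w1.png

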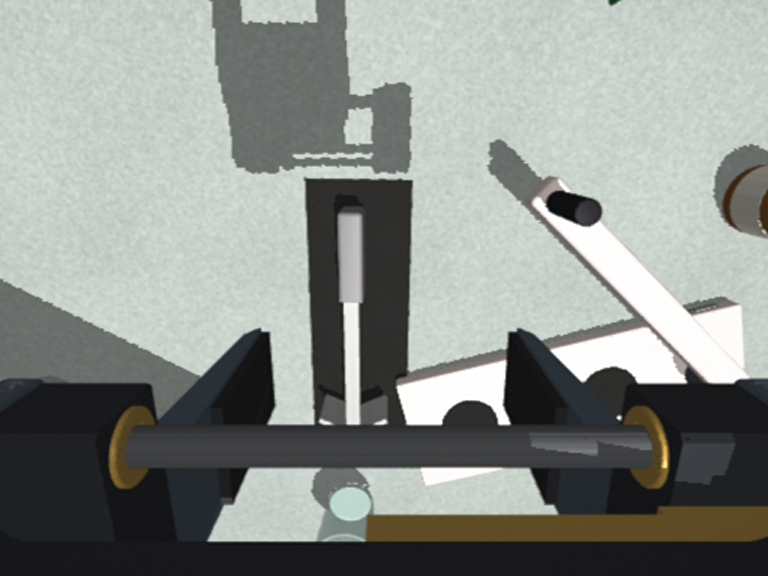

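The wrist view shows the hook handle's top face from (351,208) to (351,302), its shaft running down to the blade at (353,410), and the mat's near corners at (306,180) and (411,181).

```bash
python3 - <<'E'
from h import *
f=load('w1')
for q,z in [((350,208),54),((351,302),54),((353,415),54),((306,180),1),((411,181),1),((322,424),1),((575,210),175),((552,182),110),((470,412),20),((612,380),20)]: print(q,ray(f,q[0]/1.5,q[1]/1.5,z).round(1))
d=load('d0');C=cloud(d)
m=(C[...,0]>360)&(C[...,0]<440)&(C[...,1]>-550)&(C[...,1]<-440)&(C[...,2]>50)&(C[...,2]<190)
print('bottle',C[m][:,:2].min(0),C[m][:,:2].max(0))
for q in [(590,360),(575,395)]:print(C[int(q[1]/1.5),int(q[0]/1.5)])
p=d['W'];print(p[:3,3])
E
```

```text
(350, 208) [414.7   9.7  54. ]
(351, 302) [506.5  15.8  54. ]
(353, 415) [632.8  25.2  54. ]
(306, 180) [396.9 -40.4   1. ]
(411, 181) [389.3  66.6   1. ]
(322, 424) [680.9 -13.    1. ]
(575, 210) [388.  170.3 175. ]
(552, 182) [373.8 173.5 110. ]
(470, 412) [639.3 157.1  20. ]
(612, 380) [586.2 310.   20. ]
bottle [ 360.16928653 -548.83974547] [ 406.41390937 -489.83169548]
[ 383.75360164 -527.47459961  149.22913488]
[ 359.24009346 -519.46001055   62.78941146]
[-492.1221136  -386.51393235 1075.50719694]
```

Call:
{"name": "send_rows", "arguments": {
  "motion": [
    [0,-0.069,-0.1,0,0,0,0.2],
    [0,-0.069,-0.2,0,0,0,0.2],
    [0,-0.069,-0.3,0,0,0,0.2],
    [0,-0.069,-0.4,0,0,0,0.2],
    [0,-0.069,-0.48,0,0,0,0.2],
    [0,-0.069,-0.54,0,0,0,0.2],
    [0,-0.069,-0.59,0,0,0,0.2],
    [0,-0.069,-0.628,0,0,0,0.2],
    [0,-0.069,-0.628,0,0,0,0.2],
    [0,-0.069,-0.628,0,0,0,-1],
    [0,-0.069,-0.628,0,0,0,-1],
    [0,-0.069,-0.628,0,0,0,-1],
    [0,-0.069,-0.628,0,0,0,-1],
    [0,-0.069,-0.628,0,0,0,-1],
    [0,-0.069,-0.628,0,0,0,-1],
    [0,-0.069,-0.628,0,0,0,-1]
  ],
  "squeeze": 40
}}

```text
time_s: 4.03
ee_pos: [441.7, 11.1, 16.6]
ee_rot: [-180.0, 0.1, -175.6]
force: [-0.0, 0.4, 5.3]
gripper_width: 23.9
gripper_force: 40.0
```

Call:
{"name": "send_rows", "arguments": {
  "motion": [
    [0,0,0.06,0,0,0,-1],
    [0,0,0.124,0,0,0,-1],
    [-0.07,-0.02,0.124,0,0,0,-1],
    [-0.14,-0.04,0.124,0,0,0,-1],
    [-0.14,-0.1,0.124,0,0,-0.15,-1],
    [-0.12,-0.16,0.124,0,0,-0.3,-1],
    [-0.1,-0.2,0.124,0,0,-0.45,-1],
    [-0.067,-0.239,0.124,0,0,-0.495,-1],
    [-0.067,-0.239,0.124,0,0,-0.495,-1],
    [-0.067,-0.239,0.124,0,0,-0.495,-1],
    [-0.067,-0.239,0.124,0,0,-0.495,-1]
  ]
}}

```text
time_s: 5.4
ee_pos: [406.8, -107.5, 77.7]
ee_rot: [180.0, -0.1, 154.8]
force: [0.2, -0.4, -2.4]
gripper_width: 23.9
gripper_force: 40.0
```

```bash
python3 - <<'E'
from h import *
s=env.state();print(s['ee_pos'],s['ee_rot'],s['force'],s['torque'])
f=grab('wrist');g=grab('side')
cv2.imwrite('pics/c2.png',np.hstack([f['pixels'],g['pixels']])[:,:,::-1][:,:, :].copy() if 0 else cv2.resize(np.vstack([np.hstack([f['pixels'],g['pixels']])])[:,:,::-1],(800,300)))
E
```

```text
[ 406.79286603 -107.52395539   77.7494355 ] [ 1.79998673e+02 -8.25690618e-02  1.54778001e+02] [ 0.23931494 -0.35059284 -2.35668527] [ 0.04594692  0.12221214 -0.03558924]
```

View pics/c2.png

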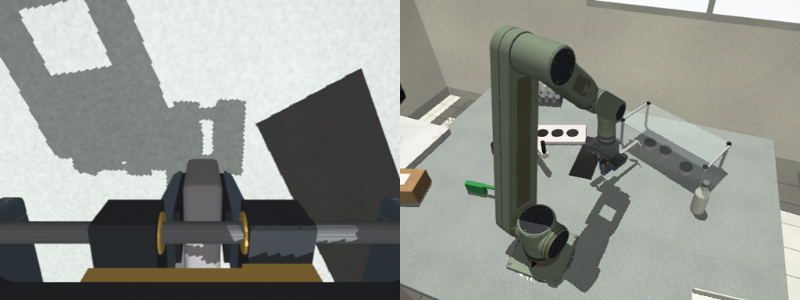

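Call:
{"name": "send_rows", "arguments": {
  "motion": [
    [0.06,-0.028,0,0,0,0,-1],
    [0.12,-0.057,0,0,0,0,-1],
    [0.18,-0.085,0,0,0,0,-1],
    [0.24,-0.114,0,0,0,0,-1],
    [0.289,-0.137,0,0,0,0,-1],
    [0.289,-0.137,0,0,0,0,-1],
    [0.289,-0.137,-0.04,0,0,0,-1],
    [0.289,-0.137,-0.08,0,0,0,-1],
    [0.289,-0.137,-0.118,0,0,0,-1],
    [0.289,-0.137,-0.118,0,0,0,-1],
    [0.27,-0.128,-0.118,0,0,0,-1]
  ]
}}

```text
time_s: 6.88
ee_pos: [542.6, -172.1, 19.5]
ee_rot: [180.0, 0.0, 154.7]
force: [-0.6, 0.9, -2.5]
gripper_width: 23.9
gripper_force: 40.0
```

```bash
python3 - <<'E'
from h import *
s=env.state();print(s['ee_pos'],s['ee_rot'],s['force'],s['torque'])
f=grab('scene');g=grab('side')
a=cv2.resize(f['pixels'][60:260,100:300],(400,400),interpolation=2);b=cv2.resize(g['pixels'][110:310,240:440],(400,400),interpolation=2)
cv2.imwrite('pics/c3.png',np.hstack([a,b])[:,:,::-1])
E
```

```text
[ 542.64237217 -172.07754787   19.52888808] [1.79991189e+02 2.87273839e-02 1.54729353e+02] [-0.6414019   0.85944927 -2.5320217 ] [0.03986415 0.10353122 0.01291754]
```

View pics/c3.png

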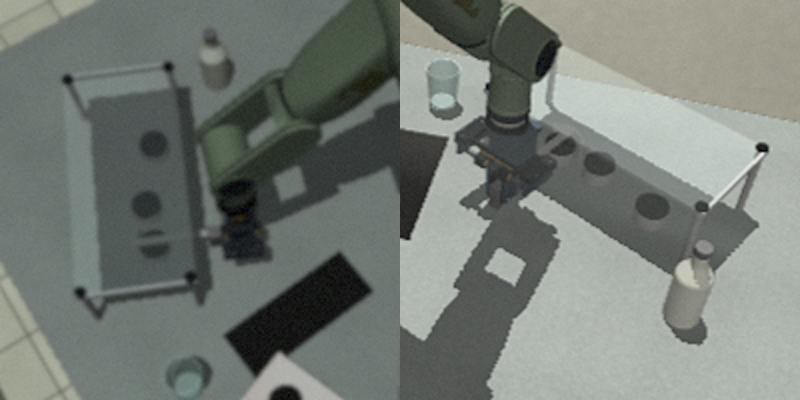

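The hook is behind pot C, with the shaft over it at (155,243) in the left crop. I'll pull it out, then lift.

Call:
{"name": "send_rows", "arguments": {
  "motion": [
    [-0.012,0.006,0,0,0,0,-1],
    [-0.03,0.014,0,0,0,0,-1],
    [-0.06,0.028,0,0,0,0,-1],
    [-0.09,0.042,0,0,0,0,-1],
    [-0.12,0.057,0,0,0,0,-1],
    [-0.15,0.071,0,0,0,0,-1],
    [-0.18,0.085,0,0,0,0,-1],
    [-0.21,0.099,0,0,0,0,-1],
    [-0.24,0.113,0,0,0,0,-1],
    [-0.265,0.125,0,0,0,0,-1],
    [-0.29,0.137,0,0,0,0,-1],
    [-0.31,0.146,0,0,0,0,-1],
    [-0.32,0.151,0,0,0,0,-1],
    [-0.328,0.155,0,0,0,0,-1],
    [-0.328,0.155,0,0,0,0,-1],
    [-0.328,0.155,0.04,0,0,0,-1],
    [-0.328,0.155,0.08,0,0,0,-1],
    [-0.328,0.155,0.118,0,0,0,-1]
  ]
}}

```text
time_s: 9.22
ee_pos: [378.5, -94.7, 78.4]
ee_rot: [-180.0, -0.1, 154.7]
force: [1.2, 0.3, -2.4]
gripper_width: 24.0
gripper_force: 40.0
```

```bash
python3 - <<'E'
from h import *
s=env.state();print(s['ee_pos'],s['ee_rot'],s['force'],s['torque'])
f=grab('scene','s4.png');g=grab('side','d4.png')
a=cv2.resize(f['pixels'][60:260,100:300],(400,400),interpolation=2);b=cv2.resize(g['pixels'][110:310,240:440],(400,400),interpolation=2)
cv2.imwrite('pics/c4.png',np.hstack([a,b])[:,:,::-1])
E
```

```text
[378.4522727  -94.7393819   78.36724683] [-1.79996080e+02 -7.57004330e-02  1.54708495e+02] [ 1.20052422  0.32466627 -2.41046584] [-0.00817879  0.07402894 -0.0511609 ]
```

View pics/c4.png

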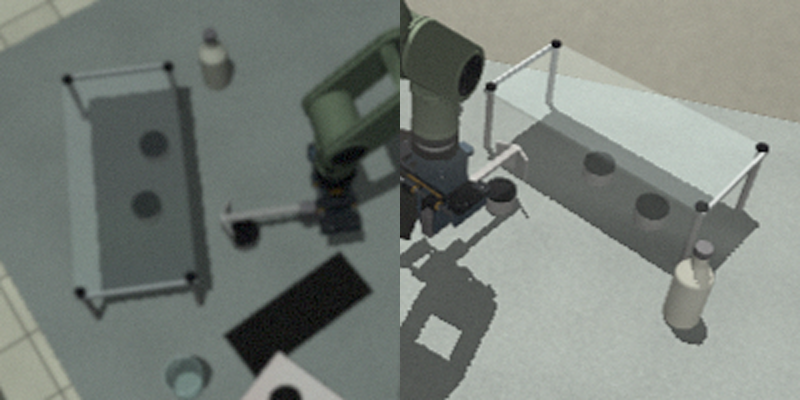

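Pot C is out, at (243,235) in the left crop. Next is pot B.

Call:
{"name": "send_rows", "arguments": {
  "motion": [
    [-0.04,-0.08,0,0,0,0,-1],
    [-0.075,-0.159,0,0,0,0,-1],
    [-0.075,-0.159,0,0,0,0,-1],
    [0.0,-0.194,0,0,0,0,-1],
    [0.06,-0.223,0,0,0,0,-1],
    [0.12,-0.251,0,0,0,0,-1],
    [0.18,-0.28,0,0,0,0,-1],
    [0.24,-0.308,0,0,0,0,-1],
    [0.286,-0.33,0,0,0,0,-1],
    [0.286,-0.33,0,0,0,0,-1],
    [0.286,-0.33,-0.04,0,0,0,-1],
    [0.286,-0.33,-0.08,0,0,0,-1],
    [0.286,-0.33,-0.118,0,0,0,-1],
    [0.286,-0.33,-0.118,0,0,0,-1]
  ]
}}

```text
time_s: 11.08
ee_pos: [520.1, -258.3, 17.7]
ee_rot: [180.0, -0.2, 154.7]
force: [-2.0, 0.0, -1.0]
gripper_width: 23.8
gripper_force: 40.0
```

```bash
python3 - <<'E'
from h import *
s=env.state();print(s['ee_pos'],s['ee_rot'],s['force'],s['torque'])
f=grab('scene','s5.png');g=grab('side','d5.png')
a=cv2.resize(f['pixels'][60:260,100:300],(400,400),interpolation=2);b=cv2.resize(g['pixels'][110:310,240:440],(400,400),interpolation=2)
cv2.imwrite('pics/c5.png',np.hstack([a,b])[:,:,::-1])
E
```

```text
[ 520.08938337 -258.26665192   17.66467057] [179.97417238  -0.24573966 154.74488505] [-1.99024545  0.0025093  -0.99400752] [ 0.05078312  0.02081005 -0.00741291]
```

View pics/c5.png

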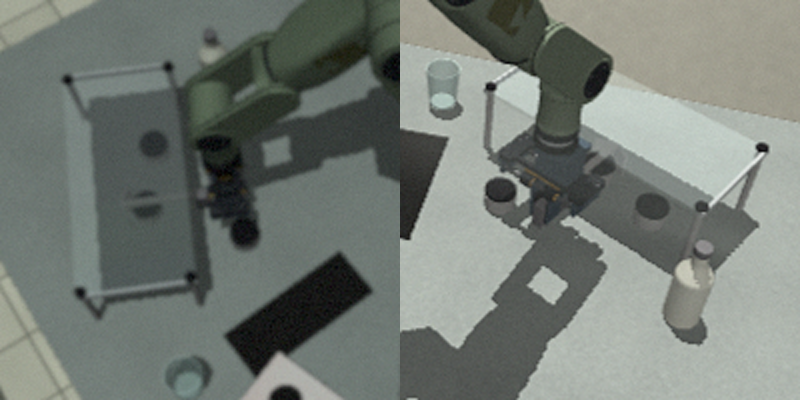

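Call:
{"name": "send_rows", "arguments": {
  "motion": [
    [-0.012,0.006,0,0,0,0,-1],
    [-0.03,0.014,0,0,0,0,-1],
    [-0.06,0.028,0,0,0,0,-1],
    [-0.09,0.042,0,0,0,0,-1],
    [-0.12,0.057,0,0,0,0,-1],
    [-0.15,0.071,0,0,0,0,-1],
    [-0.18,0.085,0,0,0,0,-1],
    [-0.21,0.099,0,0,0,0,-1],
    [-0.24,0.113,0,0,0,0,-1],
    [-0.27,0.127,0,0,0,0,-1],
    [-0.3,0.141,0,0,0,0,-1],
    [-0.325,0.153,0,0,0,0,-1],
    [-0.345,0.163,0,0,0,0,-1],
    [-0.355,0.168,0,0,0,0,-1],
    [-0.361,0.17,0,0,0,0,-1],
    [-0.361,0.17,0,0,0,0,-1],
    [-0.361,0.17,0.04,0,0,0,-1],
    [-0.361,0.17,0.08,0,0,0,-1],
    [-0.361,0.17,0.118,0,0,0,-1],
    [-0.361,0.17,0.118,0,0,0,-1]
  ]
}}

```text
time_s: 13.68
ee_pos: [342.1, -175.3, 78.7]
ee_rot: [-180.0, 0.1, 154.7]
force: [0.1, 0.4, -1.9]
gripper_width: 23.8
gripper_force: 40.0
```

```bash
python3 - <<'E'
from h import *
s=env.state();print(s['ee_pos'],s['ee_rot'],s['force'],s['torque'])
f=grab('scene','s6.png');g=grab('side','d6.png')
a=cv2.resize(f['pixels'][60:260,100:300],(400,400),interpolation=2);b=cv2.resize(g['pixels'][110:310,240:440],(400,400),interpolation=2)
cv2.imwrite('pics/c6.png',np.hstack([a,b])[:,:,::-1])
E
```

```text
[ 342.09808093 -175.25175523   78.6868758 ] [-1.79995745e+02  1.34780597e-01  1.54719986e+02] [ 0.07503287  0.37197547 -1.93815308] [0.01883584 0.08247461 0.02487282]
```

View pics/c6.png

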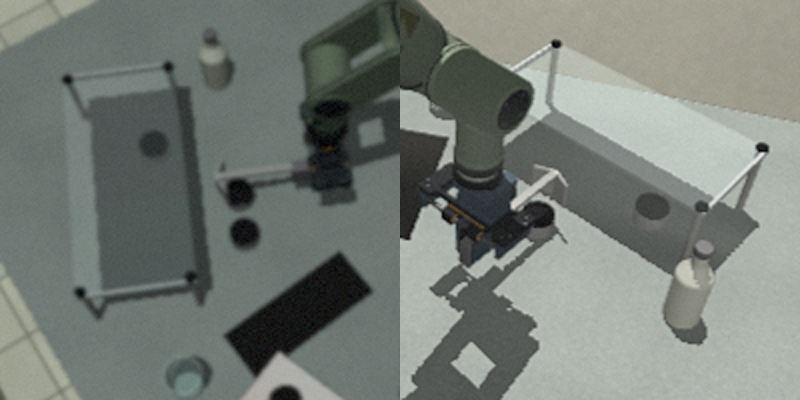

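Pot B is out: B at (239,192) and C at (245,233) in the left crop. Last is pot A.

Call:
{"name": "send_rows", "arguments": {
  "motion": [
    [-0.04,-0.08,0,0,0,0,-1],
    [-0.08,-0.16,0,0,0,0,-1],
    [-0.114,-0.242,0,0,0,0,-1],
    [-0.114,-0.242,0,0,0,0,-1],
    [-0.05,-0.272,0,0,0,0,-1],
    [0.01,-0.301,0,0,0,0,-1],
    [0.07,-0.329,0,0,0,0,-1],
    [0.13,-0.358,0,0,0,0,-1],
    [0.198,-0.39,0,0,0,0,-1],
    [0.198,-0.39,0,0,0,0,-1],
    [0.198,-0.39,-0.04,0,0,0,-1],
    [0.198,-0.39,-0.08,0,0,0,-1],
    [0.198,-0.39,-0.118,0,0,0,-1],
    [0.198,-0.39,-0.118,0,0,0,-1]
  ]
}}

```text
time_s: 15.52
ee_pos: [438.8, -367.8, 17.4]
ee_rot: [179.9, -0.3, 154.7]
force: [-0.6, -0.4, -2.0]
gripper_width: 23.7
gripper_force: 40.0
```

Call:
{"name": "send_rows", "arguments": {
  "motion": [
    [-0.012,0.006,0,0,0,0,-1],
    [-0.03,0.014,0,0,0,0,-1],
    [-0.06,0.028,0,0,0,0,-1],
    [-0.09,0.042,0,0,0,0,-1],
    [-0.12,0.057,0,0,0,0,-1],
    [-0.15,0.071,0,0,0,0,-1],
    [-0.18,0.085,0,0,0,0,-1],
    [-0.21,0.099,0,0,0,0,-1],
    [-0.24,0.113,0,0,0,0,-1],
    [-0.265,0.125,0,0,0,0,-1],
    [-0.285,0.135,0,0,0,0,-1],
    [-0.3,0.141,0,0,0,0,-1],
    [-0.31,0.147,0,0,0,0,-1],
    [-0.312,0.148,0,0,0,0,-1],
    [-0.312,0.148,0,0,0,0,-1],
    [-0.312,0.148,0.04,0,0,0,-1],
    [-0.312,0.148,0.08,0,0,0,-1],
    [-0.312,0.148,0.118,0,0,0,-1],
    [-0.312,0.148,0.118,0,0,0,-1]
  ]
}}

```text
time_s: 17.9
ee_pos: [284.8, -296.3, 78.7]
ee_rot: [-180.0, 0.1, 154.7]
force: [-0.2, 0.2, -1.6]
gripper_width: 23.7
gripper_force: 40.0
```

```bash
python3 - <<'E'
from h import *
s=env.state();print(s['ee_pos'],s['ee_rot'],s['force'],s['torque'])
f=grab('scene','s7.png');g=grab('side','d7.png')
a=cv2.resize(f['pixels'][60:260,100:300],(400,400),interpolation=2);b=cv2.resize(g['pixels'][110:310,240:440],(400,400),interpolation=2)
cv2.imwrite('pics/c7.png',np.hstack([a,b])[:,:,::-1])
E
```

```text
[ 284.82194292 -296.28635462   78.67505237] [-1.79956196e+02  1.05729190e-01  1.54737449e+02] [-0.21921689  0.15423252 -1.59895864] [0.06148722 0.0915191  0.03635134]
```

View pics/c7.png

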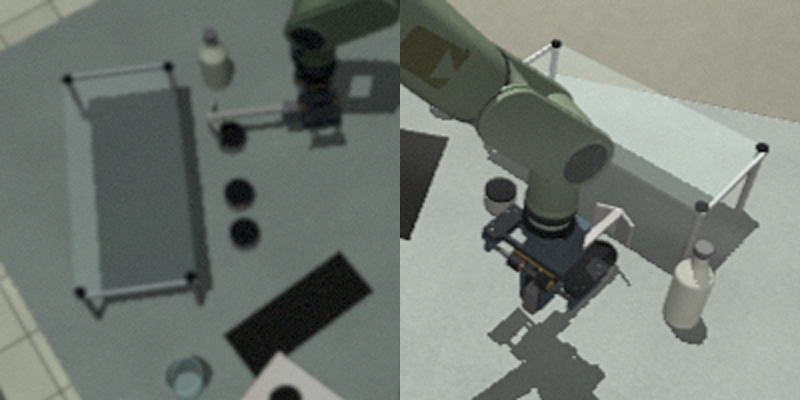

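All three pots are out, at (231,135), (239,192) and (245,233) in the left crop. Now I'll put the hook back on its mat.

Call:
{"name": "send_rows", "arguments": {
  "motion": [
    [0,0,0.06,0,0,0,-1],
    [0.04,0.08,0.06,0,0,0.06,-1],
    [0.08,0.16,0.06,0,0,0.12,-1],
    [0.12,0.24,0.06,0,0,0.19,-1],
    [0.16,0.32,0.06,0,0,0.25,-1],
    [0.2,0.4,0.06,0,0,0.32,-1],
    [0.24,0.48,0.06,0,0,0.38,-1],
    [0.28,0.56,0.06,0,0,0.44,-1],
    [0.312,0.62,0.06,0,0,0.495,-1],
    [0.312,0.62,0.06,0,0,0.495,-1],
    [0.312,0.62,0.0,0,0,0.495,-1],
    [0.312,0.62,-0.06,0,0,0.495,-1],
    [0.312,0.62,-0.1,0,0,0.495,-1],
    [0.312,0.62,-0.115,0,0,0.495,-1],
    [0.312,0.62,-0.123,0,0,0.495,-1],
    [0.312,0.62,-0.123,0,0,0.495,-1],
    [0.312,0.62,-0.123,0,0,0.495,-1]
  ]
}}

```text
time_s: 20.12
ee_pos: [440.8, 14.1, 17.1]
ee_rot: [-180.0, 0.1, -175.6]
force: [0.9, -0.0, -2.0]
gripper_width: 23.6
gripper_force: 40.0
```

Call:
{"name": "send_rows", "arguments": {
  "motion": [
    [0,0,0,0,0,0,0.2],
    [0,0,0,0,0,0,0.2],
    [0,0,0,0,0,0,0.2],
    [0,0,0.04,0,0,0,0.2],
    [0,0,0.12,0,0,0,0.2],
    [0,0,0.24,0,0,0,0.5],
    [0,0,0.36,0,0,0,1],
    [-0.06,-0.1,0.48,0,0,0,1],
    [-0.06,-0.2,0.6,0,0,-0.1,1],
    [-0.06,-0.3,0.6,0,0,-0.2,1],
    [-0.06,-0.4,0.6,0,0,-0.3,1],
    [-0.06,-0.45,0.6,0,0,-0.4,1],
    [-0.06,-0.45,0.6,0,0,-0.495,1],
    [-0.06,-0.45,0.6,0,0,-0.495,1],
    [-0.06,-0.45,0.6,0,0,-0.495,1]
  ]
}}

```text
time_s: 22.0
ee_pos: [410.3, -210.5, 316.4]
ee_rot: [180.0, -0.0, 154.8]
force: [-0.0, 0.3, -0.5]
gripper_width: 91.1
gripper_force: 0.0
```

```bash
python3 - <<'E'
from h import *
s=env.state();print(s['ee_pos'],s['ee_rot'],s['force'],s['torque'])
grab('wrist','w8.png')
E
```

```text
[ 410.25387029 -210.48881058  316.44985649] [ 1.79993358e+02 -4.43666569e-03  1.54829970e+02] [-0.00123675  0.30426398 -0.46628142] [ 0.01006589 -0.0117329  -0.02580817]
```

View pics/w8.png

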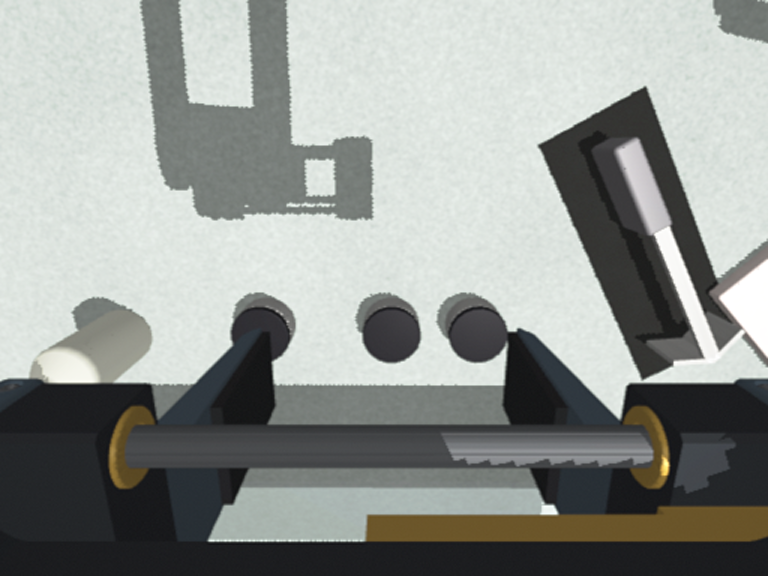

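The hook is back on its mat. The pot caps are at (260,334), (391,334) and (478,334).

```bash
python3 - <<'E'
from h import *
f=load('w8')
for q in [(260,334),(391,334.5),(478,334)]: print(ray(f,q[0]/1.5,q[1]/1.5,40).round(1))
C=cloud(f);P=f['pixels'].astype(int)
for u,v in [(260,334),(391,334),(478,334)]:
    print(C[int(v/1.5),int(u/1.5)].round(1))
for q in [(613,142),(640,140),(648,235),(672,228),(706,360)]: print('h',ray(f,q[0]/1.5,q[1]/1.5,54).round(1))
print('mat',[ray(f,q[0]/1.5,q[1]/1.5,1).round(1) for q in [(540,145),(645,88),(642,378)]])
E
```

```text
[ 443.  -368.6   40. ]
[ 499.6 -249.3   40. ]
[ 536.4 -169.7   40. ]
[ 374.4 -247.6  318. ]
[ 497.5 -249.4   40.6]
[ 535.1 -170.2   39.6]
h [413.6   2.9  54. ]
h [421.9  24.5  54. ]
h [505.5   7.6  54. ]
h [508.6  29.2  54. ]
h [652.   24.8  54. ]
mat [array([396. , -40.6,   1. ]), array([389.5,  66.2,   1. ]), array([682.3, -21.7,   1. ])]
```

Call:
{"name": "send_rows", "arguments": {
  "motion": [
    [0.08,0.03,-0.1,0,0,-0.15,0.63],
    [0.16,0.05,-0.2,0,0,-0.3,0.63],
    [0.25,0.081,-0.3,0,0,-0.45,0.63],
    [0.25,0.081,-0.4,0,0,-0.5,0.63],
    [0.25,0.081,-0.47,0,0,-0.5,0.63],
    [0.25,0.081,-0.53,0,0,-0.5,0.63],
    [0.25,0.081,-0.58,0,0,-0.5,0.63],
    [0.25,0.081,-0.615,0,0,-0.5,0.63],
    [0.25,0.081,-0.615,0,0,-0.5,0.63],
    [0.25,0.081,-0.615,0,0,-0.5,-1],
    [0.25,0.081,-0.615,0,0,-0.5,-1],
    [0.25,0.081,-0.615,0,0,-0.5,-1],
    [0.25,0.081,-0.615,0,0,-0.5,-1],
    [0.25,0.081,-0.615,0,0,-0.5,-1]
  ],
  "squeeze": 20
}}

```text
time_s: 23.8
ee_pos: [536.3, -170.4, 10.0]
ee_rot: [179.9, 0.1, 124.7]
force: [0.6, 1.1, 5.5]
gripper_width: 59.7
gripper_force: 20.0
```

Call:
{"name": "send_rows", "arguments": {
  "motion": [
    [0,0,0.1,0,0,0,-1],
    [0,0,0.2,0,0,0,-1],
    [0,0,0.3,0,0,0,-1],
    [0.036,0.1,0.3,0,0,0.05,-1],
    [0.072,0.2,0.3,0,0,0.1,-1],
    [0.108,0.3,0.3,0,0,0.15,-1],
    [0.145,0.4,0.3,0,0,0.2,-1],
    [0.18,0.5,0.3,0,0,0.25,-1],
    [0.22,0.6,0.3,0,0,0.285,-1],
    [0.238,0.655,0.3,0,0,0.285,-1],
    [0.238,0.655,0.3,0,0,0.285,-1],
    [0.238,0.655,0.22,0,0,0.285,-1],
    [0.238,0.655,0.14,0,0,0.285,-1],
    [0.238,0.655,0.09,0,0,0.285,-1],
    [0.238,0.655,0.06,0,0,0.285,-1],
    [0.238,0.655,0.046,0,0,0.285,-1],
    [0.238,0.655,0.041,0,0,0.285,-1],
    [0.238,0.655,0.041,0,0,0.285,-1]
  ]
}}

```text
time_s: 26.05
ee_pos: [655.0, 157.2, 30.5]
ee_rot: [179.9, 0.1, 141.8]
force: [0.4, 0.7, -1.8]
gripper_width: 59.5
gripper_force: 20.0
```

Call:
{"name": "send_rows", "arguments": {
  "motion": [
    [0,0,0,0,0,0,0.63],
    [0,0,0,0,0,0,0.63],
    [0,0,0,0,0,0,0.63],
    [0,0,0.06,0,0,0,0.63],
    [0,0,0.16,0,0,0,0.63],
    [0,0,0.28,0,0,0,0.63],
    [0,0,0.4,0,0,0,1],
    [0,0.06,0.5,0,0,0,1],
    [0,0.12,0.6,0,0,0,1],
    [0,0.12,0.6,0,0,0,1],
    [0,0.12,0.6,0,0,0,1]
  ]
}}

```text
time_s: 27.42
ee_pos: [653.9, 217.0, 328.5]
ee_rot: [-179.9, -0.0, 141.8]
force: [0.0, 0.1, -0.7]
gripper_width: 91.0
gripper_force: 0.0
```

```bash
python3 - <<'E'
from h import *
s=env.state();print(s['ee_pos'],s['ee_rot'],s['force'],s['torque'])
grab('wrist','w9.png')
E
```

```text
[653.92763385 216.95436132 328.5043423 ] [-1.79916029e+02 -3.08319508e-02  1.41834352e+02] [ 0.03349108  0.10262792 -0.66551464] [-0.02201903  0.00788249  0.03923107]
```

View pics/w9.png

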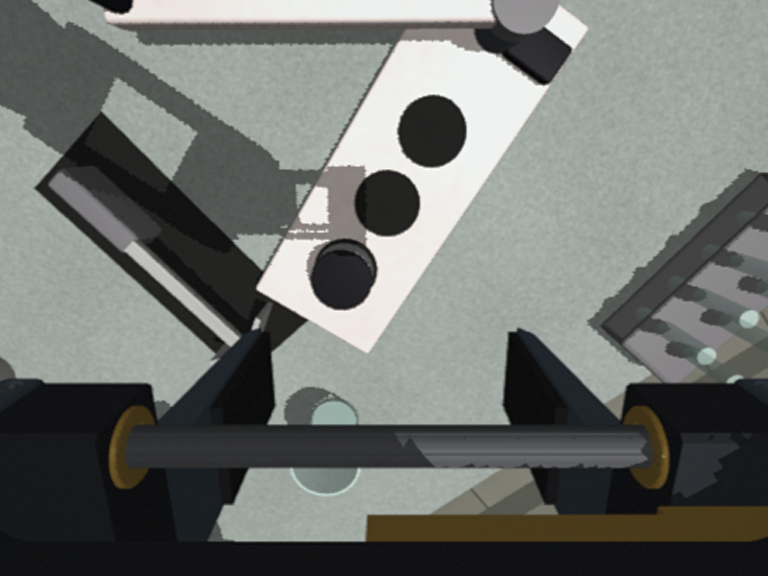

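The pot stands on pad2, its cap at (343,279). Pad1 is at (387,203) and pad0 at (432,131). I'll measure those, and re-check pots A and B with the side camera.

```bash
python3 - <<'E'
from h import *
f=load('w9')
r=lambda f,q,z:ray(f,q[0]/1.5,q[1]/1.5,z).round(1)
p1=r(f,(387,203),20);p0=r(f,(432,131),20);print(p1,p0,'pad2 est',2*p1-p0,'pot top',r(f,(343,279),60))
g=grab('side');C=cloud(g)
m=(C[...,2]>34)&(C[...,2]<48)&(g['pixels'].max(-1)<70)
for x,y in [(443,-368.6),(499,-249.3)]:
    k=m&(np.hypot(C[...,0]-x,C[...,1]-y)<70); print(k.sum(),C[k][:,:2].mean(0).round(1),C[k][:,:2].min(0),C[k][:,:2].max(0))
E
```

```text
[629.  234.2  20. ] [602.2 309.7  20. ] pad2 est [655.8 158.7  20. ] pot top [656.  159.7  60. ]
180 [ 441.3 -371.3] [ 416.15202665 -398.2312352 ] [ 470.42115542 -342.96832176]
158 [ 497.5 -251.1] [ 471.45076662 -278.61235692] [ 529.93794391 -223.6400907 ]
```

Call:
{"name": "send_rows", "arguments": {
  "motion": [
    [-0.03,-0.1,0,0,0,0,0.8],
    [-0.07,-0.22,-0.02,0,0,0,0.8],
    [-0.11,-0.34,-0.04,0,0,0,0.8],
    [-0.15,-0.46,-0.06,0,0,0,0.8],
    [-0.19,-0.58,-0.1,0,0,0,0.8],
    [-0.23,-0.7,-0.15,0,0,0,0.8],
    [-0.27,-0.82,-0.2,0,0,0,0.8],
    [-0.31,-0.934,-0.26,0,0,0,0.8],
    [-0.31,-0.934,-0.36,0,0,0,0.8],
    [-0.31,-0.934,-0.46,0,0,0,0.8],
    [-0.31,-0.934,-0.54,0,0,0,0.8],
    [-0.31,-0.934,-0.6,0,0,0,0.8],
    [-0.31,-0.934,-0.637,0,0,0,0.8],
    [-0.31,-0.934,-0.637,0,0,0,0.8],
    [-0.31,-0.934,-0.637,0,0,0,-1],
    [-0.31,-0.934,-0.637,0,0,0,-1],
    [-0.31,-0.934,-0.637,0,0,0,-1],
    [-0.31,-0.934,-0.637,0,0,0,-1],
    [-0.31,-0.934,-0.637,0,0,0,-1]
  ]
}}

```text
time_s: 29.9
ee_pos: [499.8, -250.1, 11.8]
ee_rot: [180.0, 0.1, 141.8]
force: [-0.8, 0.9, 6.5]
gripper_width: 59.9
gripper_force: 20.0
```

Call:
{"name": "send_rows", "arguments": {
  "motion": [
    [0,0,0.12,0,0,0,-1],
    [0,0,0.24,0,0,0,-1],
    [0.01,0.04,0.3,0,0,0,-1],
    [0.04,0.15,0.3,0,0,0,-1],
    [0.07,0.26,0.3,0,0,0,-1],
    [0.1,0.37,0.3,0,0,0,-1],
    [0.13,0.48,0.3,0,0,0,-1],
    [0.16,0.59,0.3,0,0,0,-1],
    [0.19,0.7,0.3,0,0,0,-1],
    [0.22,0.81,0.3,0,0,0,-1],
    [0.24,0.9,0.3,0,0,0,-1],
    [0.258,0.968,0.3,0,0,0,-1],
    [0.258,0.968,0.3,0,0,0,-1],
    [0.258,0.968,0.2,0,0,0,-1],
    [0.258,0.968,0.12,0,0,0,-1],
    [0.258,0.968,0.07,0,0,0,-1],
    [0.258,0.968,0.048,0,0,0,-1],
    [0.258,0.968,0.041,0,0,0,-1],
    [0.258,0.968,0.041,0,0,0,-1]
  ]
}}

```text
time_s: 32.28
ee_pos: [629.1, 234.1, 32.6]
ee_rot: [179.9, 0.1, 141.8]
force: [0.9, 0.3, -1.7]
gripper_width: 59.6
gripper_force: 20.0
```

Call:
{"name": "send_rows", "arguments": {
  "motion": [
    [0,0,0,0,0,0,0.63],
    [0,0,0,0,0,0,0.63],
    [0,0,0,0,0,0,0.63],
    [0,0,0.06,0,0,0,0.63],
    [0,0,0.16,0,0,0,0.63],
    [0,0,0.28,0,0,0,0.8],
    [-0.02,-0.1,0.36,0,0,0,0.8],
    [-0.05,-0.2,0.4,0,0,0,0.8],
    [-0.08,-0.3,0.4,0,0,0,0.8],
    [-0.08,-0.3,0.4,0,0,0,0.8],
    [-0.08,-0.3,0.4,0,0,0,0.8]
  ]
}}

```text
time_s: 33.65
ee_pos: [588.6, 84.6, 231.6]
ee_rot: [179.9, -0.0, 141.8]
force: [0.0, 0.2, -0.4]
gripper_width: 82.1
gripper_force: 0.0
```

```bash
python3 - <<'E'
from h import *
s=env.state();print(s['ee_pos'],s['ee_rot'])
g=grab('side','d10.png');C=cloud(g)
for x,y,z in [(443,-368.6,40),(629,234,60),(656,159,60)]:
    m=(C[...,2]>z-6)&(C[...,2]<z+8)&(g['pixels'].max(-1)<70)
    k=m&(np.hypot(C[...,0]-x,C[...,1]-y)<(80 if z==40 else 38)); print(k.sum(),C[k][:,:2].mean(0).round(1),C[k][:,:2].min(0),C[k][:,:2].max(0))
E
```

```text
[588.55039846  84.60037473 231.57683481] [ 1.79941175e+02 -5.02890770e-03  1.41797079e+02]
173 [ 441.6 -371.2] [ 415.36499858 -398.20133555] [ 471.74661738 -343.88169466]
99 [625.7 230.7] [601.47621621 202.70885301] [653.34540324 256.52319302]
103 [650.5 153.6] [625.48578747 126.17829953] [680.93003675 180.23636931]
```

Call:
{"name": "send_rows", "arguments": {
  "motion": [
    [-0.03,-0.1,0,0,0,0,0.8],
    [-0.07,-0.22,0,0,0,0,0.8],
    [-0.11,-0.34,0,0,0,0,0.8],
    [-0.15,-0.46,0,0,0,0,0.8],
    [-0.19,-0.58,0,0,0,0,0.8],
    [-0.23,-0.7,0,0,0,0,0.8],
    [-0.27,-0.82,-0.03,0,0,0,0.8],
    [-0.292,-0.908,-0.1,0,0,0,0.8],
    [-0.292,-0.908,-0.18,0,0,0,0.8],
    [-0.292,-0.908,-0.28,0,0,0,0.8],
    [-0.292,-0.908,-0.36,0,0,0,0.8],
    [-0.292,-0.908,-0.41,0,0,0,0.8],
    [-0.292,-0.908,-0.444,0,0,0,0.8],
    [-0.292,-0.908,-0.444,0,0,0,0.8],
    [-0.292,-0.908,-0.444,0,0,0,-1],
    [-0.292,-0.908,-0.444,0,0,0,-1],
    [-0.292,-0.908,-0.444,0,0,0,-1],
    [-0.292,-0.908,-0.444,0,0,0,-1],
    [-0.292,-0.908,-0.444,0,0,0,-1]
  ]
}}

```text
time_s: 36.08
ee_pos: [442.9, -370.2, 10.5]
ee_rot: [180.0, 0.1, 141.8]
force: [-0.5, 1.4, 6.1]
gripper_width: 59.6
gripper_force: 20.0
```

Call:
{"name": "send_rows", "arguments": {
  "motion": [
    [0,0,0.12,0,0,0,-1],
    [0,0,0.24,0,0,0,-1],
    [0.0,0.04,0.3,0,0,0,-1],
    [0.03,0.15,0.3,0,0,0,-1],
    [0.06,0.26,0.3,0,0,0,-1],
    [0.08,0.37,0.3,0,0,0,-1],
    [0.1,0.48,0.3,0,0,0,-1],
    [0.13,0.59,0.3,0,0,0,-1],
    [0.15,0.7,0.3,0,0,0,-1],
    [0.18,0.81,0.3,0,0,0,-1],
    [0.2,0.9,0.3,0,0,0,-1],
    [0.2,0.9,0.3,0,0,0,-1],
    [0.2,0.9,0.3,0,0,0,-1]
  ]
}}

```text
time_s: 37.7
ee_pos: [541.6, 79.6, 158.9]
ee_rot: [-179.9, -0.0, 141.8]
force: [0.6, 1.3, -2.3]
gripper_width: 59.5
gripper_force: 20.0
```

Call:
{"name": "send_rows", "arguments": {
  "motion": [
    [0.03,0.1,0,0,0,0,-1],
    [0.06,0.2,0,0,0,0,-1],
    [0.09,0.31,0,0,0,0,-1],
    [0.11,0.41,0,0,0,0,-1],
    [0.119,0.459,0,0,0,0,-1],
    [0.119,0.459,0,0,0,0,-1],
    [0.119,0.459,-0.09,0,0,0,-1],
    [0.119,0.459,-0.17,0,0,0,-1],
    [0.119,0.459,-0.225,0,0,0,-1],
    [0.119,0.459,-0.25,0,0,0,-1],
    [0.119,0.459,-0.259,0,0,0,-1],
    [0.119,0.459,-0.259,0,0,0,-1]
  ]
}}

```text
time_s: 39.2
ee_pos: [601.3, 307.3, 34.8]
ee_rot: [-180.0, -0.0, 141.7]
force: [-8.8, -3.2, 20.7]
gripper_width: 59.6
gripper_force: 20.0
```

Call:
{"name": "send_rows", "arguments": {
  "motion": [
    [0,0,0,0,0,0,0.63],
    [0,0,0,0,0,0,0.63],
    [0,0,0,0,0,0,0.63],
    [0,0,0.06,0,0,0,0.63],
    [0,0,0.16,0,0,0,0.63],
    [0,0,0.28,0,0,0,0.63],
    [0,0,0.4,0,0,0,-1],
    [0.06,-0.06,0.5,0,0,0,-1],
    [0.1,-0.18,0.6,0,0,0,-1],
    [0.1,-0.18,0.6,0,0,0,-1],
    [0.1,-0.18,0.6,0,0,0,-1]
  ]
}}

```text
time_s: 40.58
ee_pos: [652.2, 219.0, 329.9]
ee_rot: [180.0, -0.0, 141.7]
force: [0.0, 0.4, 0.1]
gripper_width: 27.4
gripper_force: 0.0
```

```bash
python3 - <<'E'
from h import *
s=env.state();print(s['ee_pos'],s['ee_rot'],s['force'],s['torque'],s['gripper_width'])
grab('wrist','w11.png')
E
```

```text
[652.15359594 218.97227978 329.92126203] [ 1.79959914e+02 -1.63947914e-02  1.41715885e+02] [0.01788536 0.36712085 0.12440369] [ 0.03265207  0.00266549 -0.03414761] 27.41889702338344
```

View pics/w11.png

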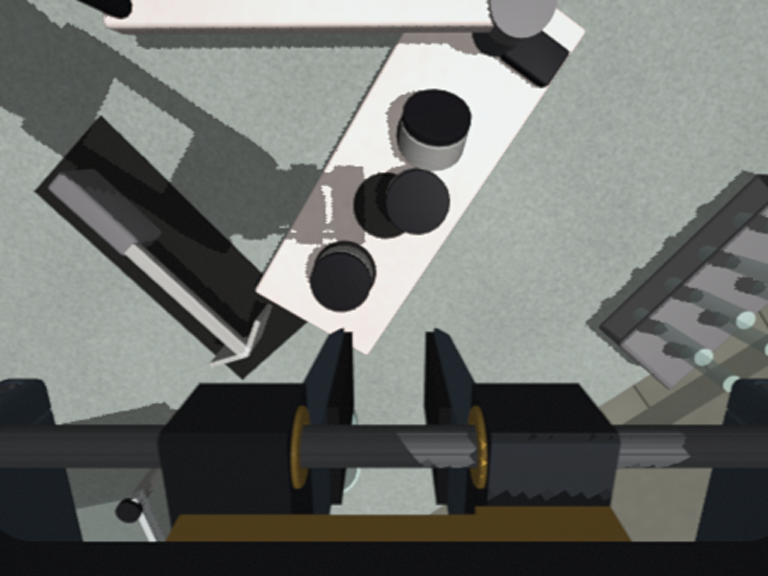

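Pots A (436,117) and C (343,281) look right. The pot on pad1 has been knocked about 30 px aside, its cap now at (417,202), so I'll measure it.

```bash
python3 - <<'E'
from h import *
f=load('w11');r=lambda q,z:ray(f,q[0]/1.5,q[1]/1.5,z).round(1)
for q in [(436,117),(417,202),(343,281)]: print(r(q,60))
C=cloud(f)
for q in [(436,117),(420,105),(450,130),(417,202),(400,190),(435,215),(343,281),(417,225)]: print(q,C[int(q[1]/1.5),int(q[0]/1.5)].round(1))
E
```

```text
[592.7 318.7  60. ]
[640.6 261.6  60. ]
[656.3 160.5  60. ]
(436, 117) [592.  316.7  72.4]
(420, 105) [576.5 313.2  64.7]
(450, 130) [607.  319.7  83.6]
(417, 202) [639.8 262.2  60.4]
(400, 190) [621.1 255.9  60.8]
(435, 215) [659.8 267.7  60.2]
(343, 281) [655.3 160.1  59.9]
(417, 225) [657.6 248.8  58.3]
```

```bash
python3 - <<'E'
from h import *
f=load('w11');C=cloud(f);P=f['pixels']
m=(C[...,2]>55)&(C[...,2]<105)&(P.max(-1)<60);m&=np.hypot(C[...,0]-594,C[...,1]-316)<34
m=cv2.erode(m.astype(np.uint8),np.ones((3,3)))>0
q=C[m];A=np.c_[q[:,:2]-[594,316],np.ones(len(q))];c,*_=np.linalg.lstsq(A,q[:,2],rcond=None)
print(len(q),c,np.abs(A@c-q[:,2]).mean(),q.min(0),q.max(0),q.mean(0))
g=grab('side');s=grab('scene')
a=cv2.resize(g['pixels'][135:215,140:260],(600,400),interpolation=2);b=cv2.resize(f['pixels'][40:170,190:320],(400,400),interpolation=2)
cv2.imwrite('pics/c12.png',cv2.resize(np.hstack([a,b])[:,:,::-1],(800,320)))
E
```

```text
1081 [ 0.65774258 -0.62496488 74.65826629] 0.9796040331673351 [567.5999543  291.96349382  55.22268327] [616.44124416 342.73626613  90.78577774] [593.24485332 315.96581318  74.18293972]
```

View pics/c12.png

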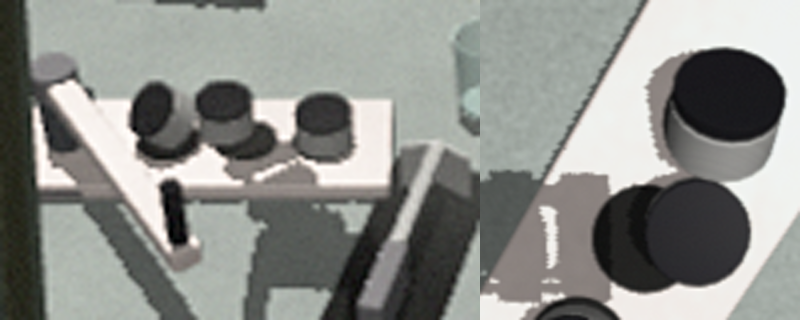

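Placing pot A left it leaning about 42° with its base on the rim of displaced pot B. That is below its tipping point of about 56°, so pulling B away should drop A upright. I'll grip B crosswise and slide it off gently.

Call:
{"name": "send_rows", "arguments": {
  "motion": [
    [-0.02,0.08,-0.1,0,0,-0.1,0.71],
    [-0.023,0.086,-0.2,0,0,-0.187,0.71],
    [-0.023,0.086,-0.3,0,0,-0.187,0.71],
    [-0.023,0.086,-0.4,0,0,-0.187,0.71],
    [-0.023,0.086,-0.46,0,0,-0.187,0.71],
    [-0.023,0.086,-0.52,0,0,-0.187,0.71],
    [-0.023,0.086,-0.56,0,0,-0.187,0.71],
    [-0.023,0.086,-0.596,0,0,-0.187,0.71],
    [-0.023,0.086,-0.596,0,0,-0.187,0.71],
    [-0.023,0.086,-0.596,0,0,-0.187,-1],
    [-0.023,0.086,-0.596,0,0,-0.187,-1],
    [-0.023,0.086,-0.596,0,0,-0.187,-1],
    [-0.023,0.086,-0.596,0,0,-0.187,-1],
    [-0.023,0.086,-0.596,0,0,-0.187,-1]
  ]
}}

```text
time_s: 42.48
ee_pos: [640.9, 263.0, 33.1]
ee_rot: [179.9, 0.0, 130.6]
force: [-0.5, -0.3, 5.5]
gripper_width: 59.6
gripper_force: 20.0
```

Call:
{"name": "send_rows", "arguments": {
  "motion": [
    [0.006,-0.007,0,0,0,0,-1],
    [0.012,-0.014,0,0,0,0,-1],
    [0.018,-0.021,0,0,0,0,-1],
    [0.024,-0.028,0,0,0,0,-1],
    [0.03,-0.035,0,0,0,0,-1],
    [0.036,-0.042,0,0,0,0,-1],
    [0.042,-0.045,0,0,0,0,-1],
    [0.042,-0.045,0,0,0,0,-1],
    [0.042,-0.045,0,0,0,0,-1],
    [0.06,-0.045,0.06,0,0,0,-1],
    [0.06,-0.045,0.16,0,0,0,-1],
    [0.06,-0.045,0.3,0,0,0,-1],
    [0.06,-0.045,0.42,0,0,0,-1],
    [0.06,-0.045,0.54,0,0,0,-1],
    [0.06,-0.045,0.6,0,0,0,-1],
    [0.06,-0.045,0.6,0,0,0,-1]
  ]
}}

```text
time_s: 44.48
ee_pos: [671.1, 240.3, 334.4]
ee_rot: [179.7, 0.1, 130.6]
force: [0.5, 0.8, -2.2]
gripper_width: 59.4
gripper_force: 20.0
```

```bash
cat > pots.py <<'E'
from h import *
# dark caps in the wrist view: fit a plane to each, print centre and slope
def caps(f,guess):
    C=cloud(f);P=f['pixels']
    for x,y in guess:
        m=(C[...,2]>52)&(C[...,2]<105)&(P.max(-1)<70)&(np.hypot(C[...,0]-x,C[...,1]-y)<45)
        n,l,st,_=cv2.connectedComponentsWithStats(m.astype(np.uint8))
        if n<2: print('none near',x,y); continue
        k=l==1+st[1:,4].argmax(); q=C[k]; (cx,cy),r=cv2.minEnclosingCircle(q[:,:2].astype(np.float32))
        A=np.c_[q[:,:2]-[x,y],np.ones(len(q))];c=np.linalg.lstsq(A,q[:,2],rcond=None)[0]
        print('cap',round(cx,1),round(cy,1),'r',round(r,1),'slope',c[:2].round(3),'z',round(q[:,2].mean(),1))
E
python3 - <<'E'
from pots import *
s=env.state();print(s['ee_pos'],s['ee_rot'],s['gripper_width'])
f=grab('wrist','w13.png'); caps(f,[(602,309),(656,159)])
E
```

```text
[671.07076446 240.30652349 334.37679836] [1.79722225e+02 1.14978545e-01 1.30590677e+02] 59.43356264010979
cap 615.5 297.9 r 29.6 slope [ 0.004 -0.004] z 60.3
cap 655.2 157.3 r 29.4 slope [ 0.006 -0.016] z 60.2
```

View pics/w13.png

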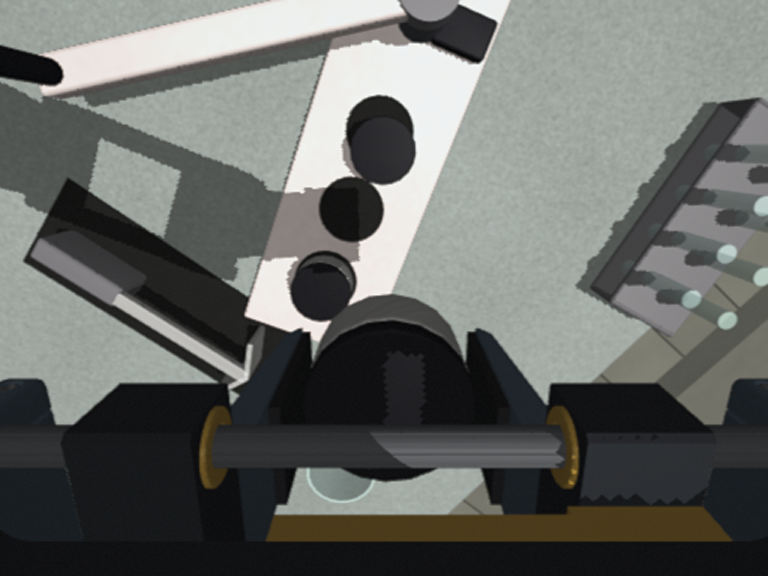

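Pot A has dropped upright at (615,298), 17 mm off pad0. I'll set B on pad1, then nudge A over.

Call:
{"name": "send_rows", "arguments": {
  "motion": [
    [-0.04,-0.01,-0.05,0,0,0,-1],
    [-0.082,-0.019,-0.1,0,0,0,-1],
    [-0.082,-0.019,-0.2,0,0,0,-1],
    [-0.082,-0.019,-0.3,0,0,0,-1],
    [-0.082,-0.019,-0.4,0,0,0,-1],
    [-0.082,-0.019,-0.48,0,0,0,-1],
    [-0.082,-0.019,-0.54,0,0,0,-1],
    [-0.082,-0.019,-0.58,0,0,0,-1],
    [-0.082,-0.019,-0.595,0,0,0,-1],
    [-0.082,-0.019,-0.602,0,0,0,-1],
    [-0.082,-0.019,-0.602,0,0,0,-1],
    [-0.082,-0.019,-0.602,0,0,0,0.5],
    [-0.082,-0.019,-0.602,0,0,0,0.5],
    [-0.082,-0.019,-0.602,0,0,0,0.5],
    [-0.082,-0.019,-0.54,0,0,0,0.63],
    [-0.082,-0.019,-0.44,0,0,0,0.63],
    [-0.082,-0.019,-0.32,0,0,0,0.63],
    [-0.06,0.01,-0.2,0,0,0,0.63],
    [-0.03,0.03,-0.1,0,0,0,0.63],
    [0.0,0.03,0.0,0,0,0,0.63]
  ]
}}

```text
time_s: 47.02
ee_pos: [670.4, 256.0, 333.2]
ee_rot: [180.0, -0.0, 130.7]
force: [0.9, -0.2, 0.2]
gripper_width: 74.2
gripper_force: 0.0
```

```bash
python3 - <<'E'
from pots import *
s=env.state();print(s['ee_pos'],s['ee_rot'],s['gripper_width'])
f=grab('wrist','w14.png'); caps(f,[(615,298),(630,231),(656,159)])
E
```

```text
[670.42968399 255.97746694 333.23633922] [ 1.79986358e+02 -1.00882843e-02  1.30662626e+02] 74.23500118066639
cap 615.6 298.0 r 29.7 slope [ 0.    -0.002] z 60.3
cap 625.6 228.1 r 29.6 slope [ 0.001 -0.009] z 60.2
cap 655.5 157.3 r 29.2 slope [ 0.004 -0.014] z 60.2
```

Call:
{"name": "send_rows", "arguments": {
  "motion": [
    [-0.06,0.05,-0.1,0,0,0,0.63],
    [-0.11,0.084,-0.2,0,0,0,0.63],
    [-0.11,0.084,-0.3,0,0,0,0.63],
    [-0.11,0.084,-0.4,0,0,0,0.63],
    [-0.11,0.084,-0.48,0,0,0,0.63],
    [-0.11,0.084,-0.54,0,0,0,0.63],
    [-0.11,0.084,-0.58,0,0,0,0.63],
    [-0.11,0.084,-0.6,0,0,0,0.63],
    [-0.11,0.084,-0.6,0,0,0,0.63],
    [-0.11,0.084,-0.6,0,0,0,-1],
    [-0.11,0.084,-0.6,0,0,0,-1],
    [-0.11,0.084,-0.6,0,0,0,-1],
    [-0.11,0.084,-0.6,0,0,0,-1],
    [-0.11,0.084,-0.59,0,0,0,-1],
    [-0.125,0.097,-0.59,0,0,0,-1],
    [-0.137,0.107,-0.59,0,0,0,-1],
    [-0.137,0.107,-0.59,0,0,0,-1],
    [-0.137,0.107,-0.599,0,0,0,-1],
    [-0.137,0.107,-0.599,0,0,0,-1]
  ]
}}

```text
time_s: 49.45
ee_pos: [602.0, 308.9, 33.0]
ee_rot: [180.0, -0.0, 130.6]
force: [-0.6, 1.2, 2.7]
gripper_width: 59.6
gripper_force: 20.0
```

Call:
{"name": "send_rows", "arguments": {
  "motion": [
    [0,0,0,0,0,0,0.5],
    [0,0,0,0,0,0,0.5],
    [0,0,0,0,0,0,0.5],
    [0,0,0.06,0,0,0,0.6],
    [0,0,0.16,0,0,0,0.6],
    [0,0,0.28,0,0,0,0.6],
    [0.03,-0.03,0.4,0,0,0,-1],
    [0.08,-0.08,0.5,0,0,0,-1],
    [0.13,-0.12,0.6,0,0,0,-1],
    [0.13,-0.12,0.6,0,0,0,-1],
    [0.13,-0.12,0.6,0,0,0,-1],
    [0.13,-0.12,0.6,0,0,0,-1]
  ]
}}

```text
time_s: 50.95
ee_pos: [665.7, 249.1, 330.3]
ee_rot: [-179.8, -0.1, 130.7]
force: [0.4, 1.2, 0.7]
gripper_width: 15.8
gripper_force: 0.0
```

```bash
python3 - <<'E'
from pots import *
s=env.state();print(s['ee_pos'],s['ee_rot'],s['gripper_width'],s['qpos'])
f=grab('wrist','w15.png'); caps(f,[(602,309),(626,228),(656,159)])
g=grab('side');C=cloud(g);m=(C[...,2]>120)&(C[...,2]<180)&(np.hypot(C[...,0]-389,C[...,1]-172)<30);print('peg',C[m].mean(0),C[m].min(0),C[m].max(0))
E
```

```text
[665.71731241 249.10843382 330.29608295] [-1.79787007e+02 -9.46454232e-02  1.30651890e+02] 15.839107720794335 [ 1.95830467e+01  2.98424205e+01  5.50080590e+01  1.18010408e-02
  9.53822988e+01 -2.10679358e+01]
cap 601.9 309.0 r 29.3 slope [-0.002 -0.003] z 60.2
cap 625.7 228.5 r 29.6 slope [ 0.001 -0.01 ] z 60.2
cap 655.3 157.6 r 29.1 slope [ 0.005 -0.018] z 60.2
peg [386.09406418 174.83634889 153.47099729] [376.94291847 166.41822703 120.12065703] [400.20986146 188.56410903 177.53790026]
```

All pots are on their pads, each within 7 mm of centre. Next I'll cage the peg of the reading arm with the fingers.

Call:
{"name": "send_rows", "arguments": {
  "motion": [
    [-0.1,-0.03,0,0,0,-0.15,0],
    [-0.2,-0.05,0,0,0,-0.3,0],
    [-0.3,-0.08,0,0,0,-0.45,0],
    [-0.4,-0.11,0,0,0,-0.6,0],
    [-0.5,-0.13,0,0,0,-0.75,0],
    [-0.553,-0.146,-0.05,0,0,-0.9,0],
    [-0.553,-0.146,-0.1,0,0,-1,0],
    [-0.553,-0.146,-0.16,0,0,-1,0],
    [-0.553,-0.146,-0.16,0,0,-1,0],
    [-0.553,-0.146,-0.16,0,0,-1,0]
  ]
}}

```text
time_s: 52.3
ee_pos: [390.7, 176.0, 253.3]
ee_rot: [179.9, -0.0, 70.6]
force: [-0.0, -0.2, -0.3]
gripper_width: 45.4
gripper_force: 0.0
```

Call:
{"name": "send_rows", "arguments": {
  "motion": [
    [0,0,0,0,0,-0.15,0],
    [0,0,0,0,0,-0.31,0],
    [0,0,0,0,0,-0.31,0],
    [0,0,0,0,0,-0.31,0]
  ]
}}

```text
time_s: 52.8
ee_pos: [390.7, 175.9, 253.1]
ee_rot: [180.0, -0.1, 52.1]
force: [0.7, -0.1, 0.1]
gripper_width: 45.5
gripper_force: 0.0
```

```bash
python3 - <<'E'
from h import *
s=env.state();print(s['ee_pos'],s['ee_rot'],s['gripper_width'])
f=grab('wrist','w16.png')
E
```

```text
[390.67844172 175.86572245 253.12745072] [ 1.79960128e+02 -6.43425175e-02  5.21350147e+01] 45.50326748317755
```

View pics/w16.png

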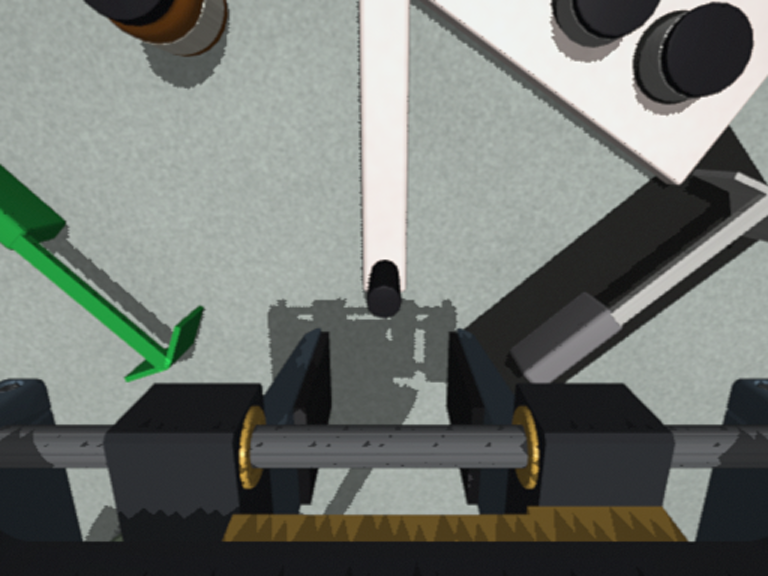

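```bash
python3 - <<'E'
from h import *
f=load('w16');p=ray(f,384/1.5,302/1.5,175);print(p)
s=np.array([390.7,175.9]);piv=np.array([567,407.5]);r=290
for k,a in enumerate(np.linspace(-127.3,-68.5,13)):
    q=piv+r*np.array([np.cos(np.radians(a)),np.sin(np.radians(a))]); print(k,q.round(),((q-s)/500).round(3),round((a+127.3)/60,3))
E
```

```text
[389.42356876 179.41047659 175.        ]
0 [391. 177.] [0.001 0.002] 0.0
1 [412. 163.] [ 0.042 -0.027] 0.082
2 [433. 150.] [ 0.085 -0.051] 0.163
3 [456. 140.] [ 0.13  -0.072] 0.245
4 [479. 131.] [ 0.176 -0.089] 0.327
5 [503. 125.] [ 0.224 -0.102] 0.408
6 [527. 120.] [ 0.273 -0.111] 0.49
7 [552. 118.] [ 0.322 -0.116] 0.572
8 [577. 118.] [ 0.372 -0.116] 0.653
9 [601. 120.] [ 0.421 -0.113] 0.735
10 [626. 124.] [ 0.47  -0.105] 0.817
11 [650. 130.] [ 0.518 -0.093] 0.898
12 [673. 138.] [ 0.565 -0.076] 0.98
```

Call:
{"name": "send_rows", "arguments": {
  "motion": [
    [-0.002,0.006,-0.08,0,0,0,0],
    [-0.002,0.006,-0.16,0,0,0,0],
    [-0.002,0.006,-0.21,0,0,0,0],
    [-0.002,0.006,-0.232,0,0,0,0],
    [-0.002,0.006,-0.232,0,0,0,0],
    [-0.002,0.006,-0.232,0,0,0,-1],
    [-0.002,0.006,-0.232,0,0,0,-1],
    [-0.002,0.006,-0.232,0,0,0,-1],
    [-0.002,0.006,-0.232,0,0,0,-1]
  ],
  "squeeze": 8
}}

```text
time_s: 53.98
ee_pos: [389.6, 178.9, 137.1]
ee_rot: [180.0, -0.1, 52.0]
force: [-0.2, 0.2, 4.0]
gripper_width: 20.0
gripper_force: 8.0
```

```bash
python3 - <<'E'
import numpy as np
r=290;a0=np.radians(-127.8)
for d in [0,2,5,9,13.5,18,22.5,27,31.5,36,40.5,45,49,52,54,55.5,56.2]:
    a=a0+np.radians(d);print(round(r*(np.cos(a)-np.cos(a0))/500,3),round(r*(np.sin(a)-np.sin(a0))/500,3),round(d/60,3))
E
```

```text
0.0 0.0 0.0
0.016 -0.012 0.033
0.041 -0.029 0.083
0.076 -0.05 0.15
0.117 -0.07 0.225
0.159 -0.087 0.3
0.202 -0.101 0.375
0.247 -0.111 0.45
0.292 -0.118 0.525
0.337 -0.121 0.6
0.383 -0.121 0.675
0.428 -0.117 0.75
0.468 -0.111 0.817
0.498 -0.104 0.867
0.517 -0.099 0.9
0.532 -0.094 0.925
0.539 -0.092 0.937
```

Call:
{"name": "send_rows", "arguments": {
  "motion": [
    [0.016,-0.012,0,0,0,0.033,-1],
    [0.041,-0.029,0,0,0,0.083,-1],
    [0.076,-0.05,0,0,0,0.15,-1],
    [0.117,-0.07,0,0,0,0.225,-1],
    [0.159,-0.087,0,0,0,0.3,-1],
    [0.202,-0.101,0,0,0,0.375,-1],
    [0.247,-0.111,0,0,0,0.45,-1],
    [0.292,-0.118,0,0,0,0.525,-1],
    [0.337,-0.121,0,0,0,0.6,-1],
    [0.383,-0.121,0,0,0,0.675,-1],
    [0.428,-0.117,0,0,0,0.75,-1],
    [0.468,-0.111,0,0,0,0.817,-1],
    [0.498,-0.104,0,0,0,0.867,-1],
    [0.517,-0.099,0,0,0,0.9,-1],
    [0.532,-0.094,0,0,0,0.925,-1],
    [0.532,-0.094,0,0,0,0.925,-1]
  ]
}}

```text
time_s: 55.98
ee_pos: [654.8, 130.8, 137.1]
ee_rot: [-179.9, 0.1, 107.5]
force: [-3.6, -3.5, 6.1]
gripper_width: 19.7
gripper_force: 8.0
```

Call:
{"name": "send_rows", "arguments": {
  "motion": [
    [0.006,0.002,0,0,0,0.01,-1],
    [0.01,0.004,0,0,0,0.02,-1],
    [0.014,0.005,0,0,0,0.025,-1],
    [0.014,0.005,0,0,0,0.025,-1]
  ]
}}

```text
time_s: 56.48
ee_pos: [661.4, 132.9, 137.0]
ee_rot: [-179.9, 0.1, 109.0]
force: [-3.8, -3.8, 5.7]
gripper_width: 19.7
gripper_force: 8.0
```

```bash
python3 - <<'E'
from h import *
s=env.state();print(s['ee_pos'],s['ee_rot'],s['force'],s['torque'])
p=s['ee_pos'][:2]-np.array([567,408.6]);print(np.degrees(np.arctan2(p[1],p[0]))+127.8,np.hypot(*p))
f=grab('scene')
cv2.imwrite('pics/c17.png',cv2.resize(f['pixels'][200:340,180:360],(720,560),interpolation=2)[:,:,::-1])
E
```

```text
[661.43494649 132.94821679 137.03961457] [-1.79852425e+02  8.05053888e-02  1.09005658e+02] [-3.82954513 -3.79622718  5.74023773] [-0.57337888  0.54874985  0.01729956]
56.71083590691147 291.37924550017306
```

Call:
{"name": "send_rows", "arguments": {
  "motion": [
    [0.004,0.0015,0,0,0,0.005,-1],
    [0.008,0.003,0,0,0,0.01,-1],
    [0.008,0.003,0,0,0,0.01,-1],
    [0.008,0.003,0,0,0,0.01,-1],
    [0.008,0.003,0,0,0,0.01,-1],
    [0.008,0.003,0,0,0,0.01,-1]
  ]
}}

```text
time_s: 57.28
ee_pos: [664.7, 134.1, 137.0]
ee_rot: [-179.8, 0.1, 109.6]
force: [-6.0, -4.9, 5.8]
gripper_width: 20.0
gripper_force: 8.0
```

Call:
{"name": "send_rows", "arguments": {
  "motion": [
    [0,0,0,0,0,0,0],
    [0,0,0,0,0,0,0],
    [0,0,0.05,0,0,0,0],
    [0,0,0.12,0,0,0,0],
    [0,0,0.22,0,0,0,0],
    [0,0,0.32,0,0,0,0],
    [0,0.1,0.38,0,0,0.1,0],
    [0,0.2,0.38,0,0,0.2,0],
    [0,0.2,0.38,0,0,0.3,0],
    [0,0.2,0.38,0,0,0.3,0],
    [0,0.2,0.38,0,0,0.3,0],
    [0,0.2,0.38,0,0,0.3,0],
    [0,0.2,0.38,0,0,0.3,0],
    [0,0.2,0.38,0,0,0.3,0],
    [0,0.2,0.38,0,0,0.3,0],
    [0,0.2,0.38,0,0,0.3,0],
    [0,0.2,0.38,0,0,0.3,0],
    [0,0.2,0.38,0,0,0.3,0],
    [0,0.2,0.38,0,0,0.3,0],
    [0,0.2,0.38,0,0,0.3,0]
  ]
}}

```text
time_s: 59.78
ee_pos: [666.3, 235.7, 326.5]
ee_rot: [180.0, -0.0, 127.6]
force: [-0.2, -0.3, 0.4]
gripper_width: 45.5
gripper_force: 0.0
```

Call:
{"name": "send_rows", "arguments": {
  "motion": [
    [0,0,0,0,0,0,0],
    [0,0,0,0,0,0,0],
    [0,0,0,0,0,0,0],
    [0,0,0,0,0,0,0],
    [0,0,0,0,0,0,0],
    [0,0,0,0,0,0,0],
    [0,0,0,0,0,0,0],
    [0,0,0,0,0,0,0],
    [0,0,0,0,0,0,0],
    [0,0,0,0,0,0,0],
    [0,0,0,0,0,0,0],
    [0,0,0,0,0,0,0]
  ]
}}

```text
time_s: 61.28
ee_pos: [666.3, 235.7, 326.5]
ee_rot: [180.0, 0.0, 127.6]
force: [-0.3, -0.2, 0.0]
gripper_width: 45.9
gripper_force: 0.0
```

```bash
python3 - <<'E'
from pots import *
s=env.state();print(s['time_s'],s['ee_pos'],s['ee_rot'],s['force'])
f=grab('wrist','w18.png'); caps(f,[(602,309),(626,228),(656,159)])
g=grab('side');C=cloud(g);m=(C[...,2]>120)&(C[...,2]<180)&(np.hypot(C[...,0]-389,C[...,1]-172)<30);print('peg',C[m].mean(0),C[m].min(0),C[m].max(0))
m=(C[...,2]>48)&(C[...,2]<60)&(C[...,0]>405)&(C[...,0]<520)&(abs(C[...,1]-15)<40);print('hook',C[m].mean(0),C[m].min(0),C[m].max(0))
E
```

```text
61.275 [666.32310643 235.68804723 326.48488165] [1.79993977e+02 1.53861897e-03 1.27599049e+02] [-0.31003744 -0.24058366  0.02912373]
cap 602.0 308.6 r 29.6 slope [-0.002 -0.001] z 60.2
cap 625.6 228.4 r 29.6 slope [-0.002 -0.009] z 60.2
cap 655.2 157.8 r 29.1 slope [ 0.006 -0.015] z 60.2
peg [386.48819195 175.19624058 153.8220033 ] [377.86258943 167.85566642 121.1413824 ] [400.14104907 187.35502322 178.17304001]
hook [465.86309068  13.99623533  53.63331228] [416.56203024   0.41991606  48.13185586] [518.76292297  29.51938809  58.71033275]
```

```bash
python3 -c "
from workcell import env
print(env.job_done())"
```

```text
the job is handed in; nothing more can be done
None
```

I handed the job in at about 61 s, and the hand-in call gave no verdict: all three pots stand upright on their own pads (within about 7 mm of centre), the reading arm was swung to its stop, held and is back home, and the hook is on its mat; one pot was found displaced on its pad and another landed leaning on it, and I reset both before the swing.

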